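# Shut and bolt the sharps box

### The arm

A 6-joint arm with a two-finger parallel gripper is mounted at the origin on a cart in front of the work surface, level with it; the furniture and walls round the work are solid. World frame = base frame: x ahead of the robot, y to its left, z up, the work surface at z = 0. Lengths are in mm, angles in degrees, forces in N, time in s.
With the tool pointing down it reaches from about 300 to 850 mm from the base axis. Payload 4.2 kg.
Tool frame: the origin (TCP) lies on the centre line of the jaws, within the pads' length; the fingertips stand 14 mm ahead of it and the grasp point (between the pads) lies 5 mm behind it; z points along the fingers, y is the line along which they close (so a half turn about z gives the same grasp; the last joint's range is limited). The gripper opens to 91 mm and grips with 3 to 60 N. Pads are 32 mm wide; open, the fingers measure 118 mm over their backs; the gripper's body (76 mm by 178 mm) begins 60 mm behind the grasp point.
Start: joints at [69.5, 18.312, 89.639, -0, 72.044, -1.146], TCP at [190.564, 542.519, 227.976] pointing down, gripper open.
Joint ranges: [-177.97, 177.97], [-48.28, 115.42], [12.27, 149.76], [-77.06, 257.06], [2.81, 150.46], [-146.56, 146.56]. Speed limits (degrees/s): [147.25, 147.25, 180, 180, 180, 180].

### API

Orientations are given as [roll, pitch, yaw] about the fixed x, y, z axes, in that order (R = Rz(yaw) Ry(pitch) Rx(roll)).
In Python, from workcell import env gives the robot as it stands.
- The arm moves only by the tool arm_command, never from a script. Its argument "motion" is a list of rows, each an object with "offset": the shift along the tool's x, y, z in m, a list of three; "spin": the turn about the tool's z in rad. In form: [{"offset": [tx, ty, tz], "spin": spin}, ...]. A call has 1 to 5 rows; each row shifts and turns the commanded pose from where the row before left it, along the tool's axes as they then stand; what a row does not reach is not made up. A row lasts 1/8 s, in which the tool goes at most 62.5 mm and 10.7 degrees, less where a joint would pass 70% of its speed; a pose out of reach is approached as far as the arm can. A call with a gripper value outside its range is refused whole. "jaw" is the finger opening in m, from 0 to 0.0912, set as the call begins (left out, the last holds). The fingers move at their own pace and stop on an object; "newtons" is the grip in N (left out, the last holds). Time passes only in rows, so rows that do not move let the fingers close. It gives the time, the measured TCP pose, the force, the opening and the grip force at its end, in the units of the state.
- env.state(): the state, without advancing time (a new reading comes with each control period).
- env.grab_frame(name): name is "side" or "top" or "wrist"; returns (picture, depth): 384x512x3 uint8, blue, green, red; 384x512 float32, mm along the optical axis (not along the pixel's ray), 0 where there is no reading.
- env.camera_model(name): a dict with "fx", "fy", "cx", "cy" (pixels), "eye" and "rotation" of the camera in the world; the wrist camera has in their place "hand_eye" (4x4, takes a point from camera to tool coordinates, whose origin is the TCP and whose axes are the flange's). Camera axes: x right, y down, z forward; pixel columns grow to the right and rows downward; lengths in mm; the calibration is good to about 2 mm. A picture is of the moment at which its call begins: read the wrist's pose just before it. camera_model takes no time and is no camera call.
- env.job_done(): hands the job in; it is judged then, once.
Trained networks look in the newest picture that a camera, given by its name, has taken for a name from the list of things; names that differ only in an ending like _2 or _b are one class to them, and where a whole thing is asked for, a point or a joint stands for the part that bears it (a point fixed in the world has none). Each returns a list of dicts, best first, with "score" (0 to 1); they miss things now and then, are a little off and sometimes report something else, mostly with a low value. They report only what shows in the picture. A call takes as long as a camera call.
- env.boxes_of(camera, target): "bbox" ([left, top, right, bottom] in pixels, round what is visible of it).
- env.pinpoint(camera, target): "location" ([column, row] in pixels: a listed point, or the origin of a listed thing).
The state is a dict: "time_s": time; "qpos": joint angles; "qvel": joint speeds; "effort": joint torques, N m; "ee_pos": TCP position; "ee_rot": TCP orientation; "force": force on the tool from outside, world axes, zero at the start; "torque": the same for the moment, N m; "gripper_width": finger opening in mm; "gripper_force": force on a finger pad.
Only numpy, scipy, OpenCV 4.12 (cv2) and the standard library are available. Lean on these libraries where they do the work, as an engineer would, in place of code of your own. Each camera call takes 0.05 s, during which the arm holds its last target. There are 200 camera calls.

### The job

The scissors are back in the steel sharps box: push its lid fully shut, then lock it by holding the spring catch bar down with one fingertip while the other fingertip pushes the bolt by its upright handle all the way home over the lid's tongue, and let the catch spring back up behind it. Use the fingertips only: grasp and lift nothing, do not open the lid any further, leave the things standing around where they are, and finish clear of everything.

Things in the scene. Friction and masses are not known exactly. Their poses are not given: they have to be found in the camera images.
- locker: Sharps box with its lock, fixed to the table; origin on the table top under the box's centre, z up, x towards the hinge side (away from the robot), y along the box. Steel box 110 (x) x 260 (y) x 50 mm high, scissors inside. In front an aluminium bracket, x -160 to -55, y -110 to +75 mm, 30 mm high, carries catch bar and bolt; its saddles and cheeks reach no higher than 69 mm.
- lid (a joint): Lid angle, rad: 0 = shut, grows as it opens; starts at 0.45 to 0.9. Hinge axis along the box's y at x = +55, z = 50 mm in the box's frame. Friction keeps it at any angle; 1 to 4 N pushes it down. A tongue 18 mm wide (box y +25 to +43 mm) sticks 46 mm out of its front edge and, when shut, lies just under the bolt's path.
- lid_edge (a point): Middle of the lid's front edge, on its upper face; moves with the lid. The lid is a flat steel frame with a clear pane, 110 mm from hinge to front edge, 260 mm wide, 4 mm thick, its top 54 mm above the table when shut.
- bolt (a joint): Bolt travel, m: 0 = drawn back (start), 0.040 = home at its stop; slides along the box's +y; friction about 2 N. While the catch is up its tooth blocks the bolt (2 mm of play). Once started, the bolt keeps the catch from rising until about 0.037, where the catch can rise behind it and lock it.
- bolt_handle (a point): Centre of the top of the bolt's upright handle (black round sleeve, 16 mm diameter, 30 mm tall, top 100 mm above the table) at the rear end of the bolt; box frame x = -85, y = -45 mm when drawn back, -5 mm when home. Push on its -y side; nothing else stands behind it above 30 mm. Moves with the bolt.
- catch (a joint): Spring catch depression, m: 0 = up, 0.010 = bottom stop; pressed straight down. The tooth frees the bolt beyond 0.0065. Spring force about 3 N at the start and 7 N at the bottom.
- catch_top (a point): Centre of the top of the catch bar (ribbed steel bar 100 mm long along the box's y, 24 mm wide, top 80 mm above the table when up, 70 mm when fully pressed), 50 mm in front (box -x) of the bolt's line: box x = -135, y = -45 mm. May be pressed anywhere along its length, and a fingertip may slide along it while pressing.
- tie_tub: Small round open white tub, 70 mm across, 45 mm tall, origin under its centre, beside the bolt's keeper; leave alone.
- marker_pen: Marker pen 140 mm long, 17 mm thick, lying to the left of the box, origin under its middle; leave alone.
- tally_counter: Hand tally counter about 68 x 55 x 24 mm, lying to the left of the box; leave alone.
- tray_open: Filled open food tray 205 x 255 x 67 mm, right side of the table, origin under its centre; leave alone.
- pouch_single: Flat green food pouch 150 x 206 x 24 mm, left side of the table, origin under its centre; leave alone.

How it is judged (in metres and radians):
On the way, in this order (a step that is already met when the one before it is completed fails the run):
1. the lid is pushed shut (value of joint lid below 0.03 rad), for 0.2 s.
2. the catch is held down while the bolt slides (value of joint catch above 0.0055 m and value of joint bolt above 0.008 m), for 0.05 s.
3. the bolt is home and the catch has sprung up behind it (value of joint bolt above 0.036 m and value of joint catch below 0.0025 m), for 0.2 s.
At the end, for the whole second after the job is handed in: The lid is shut (within 0.03 rad), the bolt is home (within 4 mm of its stop) and the catch is up (within 2.5 mm) (all of step 3 and value of joint lid below 0.03 rad); the robot touches nothing.
It fails at once if the lid is opened further (value of joint lid above 1.05 rad).
It fails at once if the bolt is forced past the raised catch (value of joint bolt between 0.006 and 0.033 m and value of joint catch below 0.003 m).
It fails at once if a bystander is lifted or pushed away (more than 25 mm) (distance of any of tie_tub, marker_pen, tally_counter, tray_open, pouch_single from where it was at the start of the episode above 0.025 m).
It also fails if it takes over 45 s, if anything falls off the work surface, if the arm or the gripper's body presses on something with over 40 N, if the wrist force passes 120 N, or if a joint passes its speed limit or range.

## Working session

There is one attempt and no reset: what is moved stays moved. The work goes in short steps, Python scripts to look and compute and a tool call to move; the robot and the scene stay as the last step left them, time stands still between calls to the robot, and variables do not carry over. Pictures are saved under pics/ and viewed, at most 10 in all, crops included, and the job is handed in when it is done.

Besides the shell and the picture viewer there is one more tool, called after "Emit:" as name(argument=value, ...) on one line, values as JSON. arm_command: Moves the arm, as the interface text tells. Its arguments: {"type":"object","properties":{"motion":{"type":"array"},"jaw":{"type":"number"},"newtons":{"type":"number"}},"required":["motion"]}

```bash
mkdir -p pics; cat > h.py <<'E'
import numpy as np, cv2
from workcell import env
from scipy.spatial.transform import Rotation as R
def toworld(cam,uv,d,st=None):
    m=env.camera_model(cam); p=np.array([(uv[0]-m['cx'])/m['fx']*d,(uv[1]-m['cy'])/m['fy']*d,d])
    if 'eye' in m: return np.array(m['rotation'])@p+np.array(m['eye'])
    p=np.array(m['hand_eye'])@np.r_[p,1]
    return R.from_euler('xyz',st['ee_rot'],degrees=True).as_matrix()@p[:3]+np.array(st['ee_pos'])
def med(D,uv,k=2):
    c,r=int(round(uv[0])),int(round(uv[1])); w=D[max(r-k,0):r+k+1,max(c-k,0):c+k+1]; w=w[w>0]
    return float(np.median(w)) if w.size else 0
E
python3 - <<'E'
from h import *
st=env.state(); print(st)
for cam in ['top','side']:
    im,D=env.grab_frame(cam); cv2.imwrite(f'pics/{cam}0.png',im); np.save(f'{cam}0.npy',D)
    print(cam,{k:np.round(v,3).tolist() for k,v in env.camera_model(cam).items()})
    for t in ['locker','lid_edge','bolt_handle','catch_top','tie_tub']:
        for x in env.pinpoint(cam,t)[:2]:
            d=med(D,x['location']); print(cam,t,round(x['score'],2),np.round(x['location']),np.round(toworld(cam,x['location'],d)))
E
```

```text
{'time_s': 0.0, 'qpos': array([ 6.94979106e+01,  1.83512414e+01,  8.97060884e+01, -5.27696452e-04,
        7.20430262e+01, -1.14666970e+00]), 'qvel': array([-0.01880815,  0.10232896,  0.07618086, -0.10892841, -0.06545795,
        0.00653651]), 'effort': array([-9.02865977e-04, -4.12470031e+01, -2.31975961e+01,  7.28112459e-02,
        4.56975179e-02, -1.38709120e-04]), 'ee_pos': array([190.41329169, 542.05330884, 227.12641269]), 'ee_rot': array([-1.79899654e+02, -1.50670134e-03,  1.60644742e+02]), 'force': array([0.26372037, 0.34224766, 0.2325917 ]), 'torque': array([ 0.01263524, -0.01515445, -0.07246738]), 'gripper_force': 0.0, 'gripper_width': 91.05133630439575}
top {'fx': 348.566, 'fy': 348.566, 'cx': 258.684, 'cy': 188.956, 'eye': [452.789, 48.456, 1269.358], 'rotation': [-173.817, -1.475, -88.946]}
top locker 0.81 [246. 192.] [-95573. -95977. -94756.]
top locker 0.43 [246. 195.] [-94835. -95239. -94018.]
top lid_edge 0.79 [244. 194.] [-94024. -94428. -93207.]
top lid_edge 0.66 [183. 201.] [-63950. -64355. -63134.]
top bolt_handle 0.48 [253. 215.] [-103179. -103583. -102362.]
top catch_top 0.77 [253. 227.] [-101323. -101727. -100507.]
top catch_top 0.58 [128. 221.] [-28902. -29306. -28085.]
top tie_tub 0.73 [208. 218.] [-79097. -79502. -78281.]
side {'fx': 445.747, 'fy': 445.747, 'cx': 261.469, 'cy': 186.887, 'eye': [557.997, 1324.082, 674.45], 'rotation': [-115.043, 0.601, 179.748]}
side locker 0.89 [254. 212.] [254217. 254983. 254333.]
side lid_edge 0.56 [264. 178.] [247303. 248069. 247419.]
side bolt_handle 0.44 [284. 177.] [288838. 289605. 288955.]
side catch_top 0.68 [297. 185.] [241068. 241834. 241184.]
side tie_tub 0.63 [287. 236.] [220053. 220819. 220170.]
```

```bash
sed -i "s/return np.array(m\['rotation'\])@p/return R.from_euler('xyz',m['rotation'],degrees=True).as_matrix()@p/" h.py
python3 - <<'E'
from h import *
P={'top':{'locker':(246,192),'lid_edge':(244,194),'bolt_handle':(253,215),'catch_top':(253,227),'tub':(208,218)},'side':{'locker':(254,212),'lid_edge':(264,178),'bolt_handle':(284,177),'catch_top':(297,185),'tub':(287,236)}}
for c in P:
    D=np.load(c+'0.npy')
    for t,u in P[c].items(): print(c,t,np.round(toworld(c,u,med(D,u))))
a=cv2.imread('pics/top0.png')[110:290,140:350]; b=cv2.imread('pics/side0.png')[110:290,150:360]
cv2.imwrite('pics/both.png',cv2.resize(np.vstack([a[:150],b[:150]]),None,fx=2,fy=2,interpolation=3) if 0 else np.hstack([cv2.resize(a,(400,343)),cv2.resize(b,(400,343))]))
E
```

```text
top locker [567.  63. 115.]
top lid_edge [560.  69. 117.]
top bolt_handle [493.  38.  63.]
top catch_top [452.  37.  80.]
top tub [481. 198.  12.]
side locker [583.  93.  13.]
side lid_edge [551.  65. 116.]
side bolt_handle [ 475. -192.    5.]
side catch_top [446.  44.  82.]
side tub [488. 235.  11.]
```

View pics/both.png

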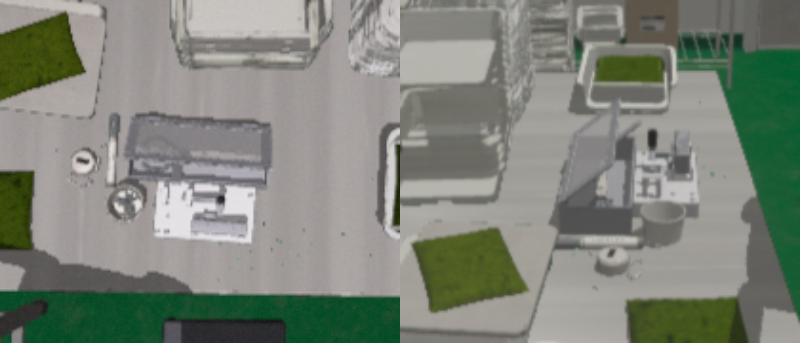

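View pics/top0.png

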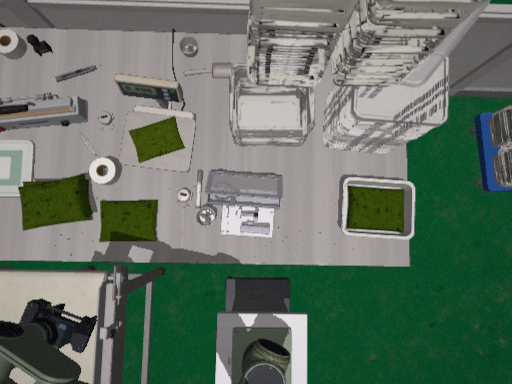

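The top view shows the box near (245,188) with the white bracket below it: black handle at about (255,215) and catch bar at about (253,227). The lid is half open and the box is nearly square to the world axes. The side view agrees. Next I'll plan a wrist look.

```bash
cat >> h.py <<'E'
def plan(x,y,z,yaw,n):
    s=env.state(); p=np.array(s['ee_pos']); w0=s['ee_rot'][2]; d=(np.array([x,y,z])-p)/n
    sp=-(((yaw-w0)+180)%360-180)/n   # spin about tool z (down)
    for i in range(n):
        M=R.from_euler('xyz',[180,0,w0-sp*i],degrees=True).as_matrix()
        print(i,np.round(M.T@d/1000,4).tolist(),round(float(np.radians(sp)),4))
E
python3 - <<'E'
from h import *
print(np.round(env.camera_model('wrist')['hand_eye'],3).tolist())
plan(440,60,330,90,10)
E
```

```text
[[-0.001, -0.963, -0.27, 77.364], [1.0, -0.001, 0.001, 0.379], [-0.001, -0.27, 0.963, -156.341], [0.0, 0.0, 0.0, 1.0]]
0 [-0.0395, -0.0373, -0.0102] 0.1233
1 [-0.0438, -0.0321, -0.0102] 0.1233
2 [-0.0474, -0.0265, -0.0102] 0.1233
3 [-0.0503, -0.0205, -0.0102] 0.1233
4 [-0.0525, -0.0141, -0.0102] 0.1233
5 [-0.0538, -0.0075, -0.0102] 0.1233
6 [-0.0543, -0.0009, -0.0102] 0.1233
7 [-0.054, 0.0058, -0.0102] 0.1233
8 [-0.0529, 0.0124, -0.0102] 0.1233
9 [-0.051, 0.0188, -0.0102] 0.1233
```

Emit:
arm_command(motion=[{"offset":[-0.0395,-0.0373,-0.01],"spin":0.123},{"offset":[-0.044,-0.032,-0.01],"spin":0.123},{"offset":[-0.047,-0.0265,-0.01],"spin":0.123},{"offset":[-0.05,-0.0205,-0.01],"spin":0.123},{"offset":[-0.0525,-0.014,-0.01],"spin":0.123}], jaw=0.0365)

```text
time_s: 1.23
ee_pos: [315.6, 300.2, 278.5]
ee_rot: [179.9, 0.0, 125.2]
force: [0.6, -0.0, -0.4]
gripper_width: 44.3
gripper_force: 0.0
```

Emit:
arm_command(motion=[{"offset":[-0.054,-0.0075,-0.01],"spin":0.123},{"offset":[-0.054,-0.001,-0.01],"spin":0.123},{"offset":[-0.054,0.006,-0.01],"spin":0.123},{"offset":[-0.05,0.0125,-0.01],"spin":0.123},{"offset":[-0.04,0.019,-0.01],"spin":0.123}])

```text
time_s: 1.85
ee_pos: [439.1, 72.7, 328.6]
ee_rot: [179.9, -0.0, 89.9]
force: [0.9, 0.6, 0.2]
gripper_width: 36.5
gripper_force: 0.0
```

Emit:
arm_command(motion=[{"offset":[0,0.04,0],"spin":0},{"offset":[0,0.03,0],"spin":0},{"offset":[0,0,0],"spin":0},{"offset":[0,0,0],"spin":0}])

```text
time_s: 2.35
ee_pos: [507.7, 74.8, 327.8]
ee_rot: [-179.9, -0.0, 90.2]
force: [0.9, 1.1, 0.3]
gripper_width: 36.5
gripper_force: 0.0
```

```bash
python3 - <<'E'
from h import *
st=env.state(); print(st['time_s'],st['ee_pos'],st['ee_rot'],st['qpos'],st['gripper_width'])
im,D=env.grab_frame('wrist'); cv2.imwrite('pics/w1.png',im); np.save('w1.npy',D)
import pickle; pickle.dump(st,open('w1.pkl','wb'))
for t in ['locker','lid_edge','bolt_handle','catch_top']:
    for x in env.pinpoint('wrist',t)[:2]:
        d=med(D,x['location']); print(t,round(x['score'],2),np.round(x['location']),np.round(toworld('wrist',x['location'],d,st),1))
E
```

```text
2.35 [507.74810258  74.84277039 327.8195207 ] [-1.79939561e+02 -1.19344651e-03  9.01809993e+01] [7.09586328e+00 9.94798789e+00 8.67577718e+01 8.51848085e-03
 8.33540957e+01 6.91387309e+00] 36.53595957362123
locker 0.96 [302. 160.] [559.4  92.8 119.6]
lid_edge 0.69 [296. 177.] [552.4  71.8 120.8]
bolt_handle 0.92 [248. 205.] [491.9  28.3  99.5]
catch_top 0.68 [218. 199.] [447.9  31.   79.3]
```

View pics/w1.png

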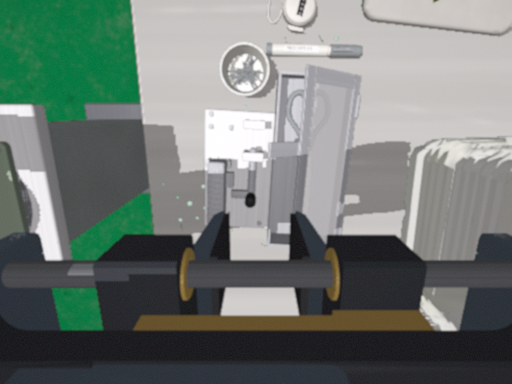

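The wrist view shows the catch bar at cols 207–225 (rows 160–225), the handle top at (249,200), the lid open at cols 303–355, and the tub at (246,68). I'll take the box yaw from the depth points.

```bash
python3 - <<'E'
from h import *
import pickle
st=pickle.load(open('w1.pkl','rb')); D=np.load('w1.npy').astype(float)
m=env.camera_model('wrist'); v,u=np.mgrid[:384,:512]
p=np.stack([(u-m['cx'])/m['fx']*D,(v-m['cy'])/m['fy']*D,D,np.ones_like(D)],-1)@np.array(m['hand_eye']).T
W=p[...,:3]@R.from_euler('xyz',st['ee_rot'],degrees=True).as_matrix().T+st['ee_pos']
ok=(D>0)&(v<235)
def sel(zl,zh,xl,xh,yl,yh): 
    k=ok&(W[...,2]>zl)&(W[...,2]<zh)&(W[...,0]>xl)&(W[...,0]<xh)&(W[...,1]>yl)&(W[...,1]<yh); return W[k]
for n,a in {'catch':(74,86,425,472,-30,110),'handle':(92,106,475,515,0,60),'bracket':(26,34,400,530,-80,180)}.items():
    q=sel(*a); print(n,len(q),q.mean(0).round(1),q.min(0).round(1),q.max(0).round(1),cv2.minAreaRect(q[:,:2].astype(np.float32)))
q=sel(60,200,540,700,-80,220); print('lid',len(q),q.min(0).round(1),q.max(0).round(1))
c,_,_,_=np.linalg.lstsq(np.c_[q[:,:2],np.ones(len(q))],q[:,2],rcond=None); r=abs(np.c_[q[:,:2],np.ones(len(q))]@c-q[:,2]); g=q[r<6]
c=np.linalg.lstsq(np.c_[g[:,:2],np.ones(len(g))],g[:,2],rcond=None)[0]
print('plane',c,'angle',np.arctan(np.hypot(c[0],c[1])),'dir deg',np.degrees(np.arctan2(-c[1],-c[0])),len(g))
E
```

```text
catch 912 [444.4  46.3  79.3] [430.4  -6.1  74.1] [457.7  84.8  82.5] ((444.1277160644531, 38.90819549560547), (91.6297836303711, 24.24506187438965), 86.25938415527344)
handle 106 [494.   33.   98.6] [487.1  25.3  92.2] [500.8  39.8 101.5] ((493.996337890625, 32.569557189941406), (14.464164733886719, 13.668469429016113), 89.7660140991211)
bracket 5179 [478.5  76.1  29.4] [415.8 -32.8  26. ] [529.9 179.6  33.9] ((473.9801940917969, 74.56797790527344), (212.16891479492188, 105.07137298583984), 86.7330551147461)
lid 7767 [540.3 -28.4  60. ] [636.9 203.1 132.5]
plane [-8.20435000e-01  4.66895591e-02  5.73084482e+02] angle 0.6878705770658909 dir deg -3.257092210522854 7761
```

Emit:
arm_command(motion=[{"offset":[0,0,0],"spin":0.063},{"offset":[0.001,0.033,0.058],"spin":0},{"offset":[0.001,0.033,0.06],"spin":0},{"offset":[0,0,0.058],"spin":0},{"offset":[0,0,0],"spin":0}], jaw=0, newtons=10)

```text
time_s: 3.22
ee_pos: [566.2, 72.7, 156.9]
ee_rot: [-179.4, 0.1, 86.6]
force: [0.2, 0.5, 0.4]
gripper_width: 0.4
gripper_force: 0.0
```

Emit:
arm_command(motion=[{"offset":[0,0,0.015],"spin":0},{"offset":[0,0,0.012],"spin":0},{"offset":[0,0,0.012],"spin":0},{"offset":[0,0,0.012],"spin":0},{"offset":[0,0,0.012],"spin":0}])

```text
time_s: 3.85
ee_pos: [569.6, 73.0, 97.4]
ee_rot: [180.0, -0.0, 86.6]
force: [-1.3, 0.5, 1.4]
gripper_width: 0.3
gripper_force: 0.4
```

Emit:
arm_command(motion=[{"offset":[0,0,0.01],"spin":0},{"offset":[0,0,0.008],"spin":0},{"offset":[0,0,0.004],"spin":0},{"offset":[0,0,0],"spin":0},{"offset":[0,0,0],"spin":0}])

```text
time_s: 4.47
ee_pos: [569.7, 73.0, 75.8]
ee_rot: [180.0, -0.0, 86.6]
force: [0.1, 0.2, -0.2]
gripper_width: 0.3
gripper_force: 0.0
```

Emit:
arm_command(motion=[{"offset":[0,0,0.004],"spin":0},{"offset":[0,0,0.004],"spin":0},{"offset":[0,0,0.001],"spin":0},{"offset":[0,0,0],"spin":0}])

```text
time_s: 4.97
ee_pos: [569.8, 73.0, 67.7]
ee_rot: [180.0, -0.0, 86.6]
force: [-1.8, -0.7, 7.0]
gripper_width: 0.3
gripper_force: 3.4
```

Emit:
arm_command(motion=[{"offset":[0,0,0.002],"spin":0},{"offset":[0,0,0.001],"spin":0},{"offset":[0,0,0],"spin":0}])

```text
time_s: 5.35
ee_pos: [569.8, 73.0, 67.5]
ee_rot: [179.9, -0.0, 86.6]
force: [-6.6, -1.5, 24.0]
gripper_width: 0.5
gripper_force: 11.9
```

Emit:
arm_command(motion=[{"offset":[0,0,-0.04],"spin":0},{"offset":[0,0,-0.05],"spin":0},{"offset":[-0.026,-0.032,0],"spin":0},{"offset":[-0.026,-0.033,0],"spin":0},{"offset":[-0.026,-0.033,0],"spin":0}], jaw=0.0365)

```text
time_s: 5.98
ee_pos: [465.9, 0.4, 153.7]
ee_rot: [180.0, 0.0, 86.6]
force: [0.2, -0.4, -0.4]
gripper_width: 36.9
gripper_force: 0.0
```

Emit:
arm_command(motion=[{"offset":[0,0,0],"spin":0},{"offset":[0,0,0],"spin":0},{"offset":[0,0,0],"spin":0}])

```text
time_s: 6.35
ee_pos: [468.1, 1.4, 153.8]
ee_rot: [180.0, -0.0, 86.6]
force: [-0.6, 0.2, -1.0]
gripper_width: 36.5
gripper_force: 0.0
```

```bash
python3 - <<'E'
from h import *
st=env.state(); print(st['time_s'],st['ee_pos'],st['ee_rot'],st['gripper_width'])
im,D=env.grab_frame('wrist'); cv2.imwrite('pics/w2.png',im); D=D.astype(float)
M=R.from_euler('xyz',st['ee_rot'],degrees=True).as_matrix()
for t in ['lid_edge','bolt_handle','catch_top']:
    for x in env.pinpoint('wrist',t)[:1]:
        w=toworld('wrist',x['location'],med(D,x['location']),st); print(t,round(x['score'],2),np.round(x['location']),w.round(1),'tool',(M.T@(w-st['ee_pos'])).round(1))
m=env.camera_model('wrist'); v,u=np.mgrid[:384,:512]
T=(np.stack([(u-m['cx'])/m['fx']*D,(v-m['cy'])/m['fy']*D,D,np.ones_like(D)],-1)@np.array(m['hand_eye']).T)[...,:3]
Z=st['ee_pos'][2]-T[...,2]; ok=(D>0)
for n,(zl,zh,xl,xh,yl,yh) in {'handle':(94,106,10,60,5,45),'catch':(75,86,10,95,-50,0),'lid':(45,70,0,150,50,110)}.items():
    k=ok&(Z>zl)&(Z<zh)&(T[...,0]>xl)&(T[...,0]<xh)&(T[...,1]>yl)&(T[...,1]<yh); q=T[k]
    if len(q): print(n,len(q),q.min(0).round(1),q.max(0).round(1),np.median(Z[k]).round(1),cv2.minAreaRect(q[:,:2].astype(np.float32)))
E
```

```text
6.35 [468.11905766   1.42748662 153.82422942] [ 1.79960045e+02 -1.41124025e-02  8.65983866e+01] 36.526581898580524
lid_edge 0.83 [322. 111.] [525.8  75.2  43. ] tool [ 77.1  53.1 110.9]
bolt_handle 0.82 [292. 175.] [492.7  32.1  99.6] tool [32.1 22.7 54.2]
catch_top 0.93 [227. 172.] [443.2  33.7  79.5] tool [ 30.7 -26.8  74.4]
handle 366 [23.7 15.5 52.1] [39.5 31.2 59.7] 99.1 ((31.85784912109375, 23.627613067626953), (15.076603889465332, 15.479785919189453), 35.05607604980469)
catch 2802 [ 10.  -38.7  71.5] [ 81.2 -14.3  78.8] 79.6 ((45.60921096801758, -26.553123474121094), (24.158464431762695, 71.16380310058594), 89.65221405029297)
lid 13156 [ 0.  50.  97.7] [150.  110.  108.8] 53.1 ((74.9992904663086, 80.00135040283203), (59.99725341796875, 149.99642944335938), 89.99797058105469)
```

View pics/w2.png

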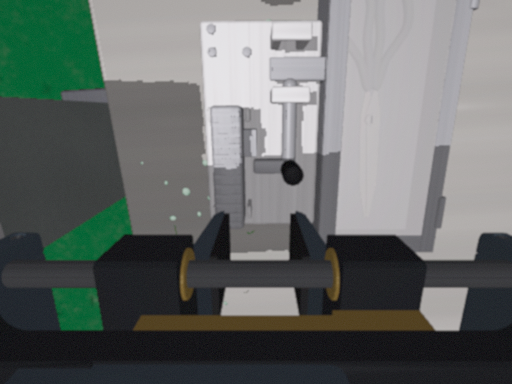

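Emit:
arm_command(motion=[{"offset":[0,-0.0015,0.03],"spin":0},{"offset":[0,0,0.025],"spin":0},{"offset":[0,0,0.006],"spin":0},{"offset":[0,0,0.006],"spin":0},{"offset":[0,0,0]}])

```text
invalid input at $.motion[4]: expected keys offset, spin
```

Emit:
arm_command(motion=[{"offset":[0,0,0],"spin":0},{"offset":[0,0,0],"spin":0}])

```text
time_s: 6.8
ee_pos: [467.1, 1.1, 153.8]
ee_rot: [-180.0, -0.0, 86.6]
force: [0.9, -0.2, 0.3]
gripper_width: 36.6
gripper_force: 0.0
```

Emit:
arm_command(motion=[{"offset":[0,-0.001,0.03],"spin":0},{"offset":[0,0,0.025],"spin":0},{"offset":[0,0,0.006],"spin":0},{"offset":[0,0,0.006],"spin":0},{"offset":[0,0,0],"spin":0}])

```text
time_s: 7.42
ee_pos: [465.5, 1.1, 87.3]
ee_rot: [-179.9, -0.0, 86.6]
force: [-3.8, 0.4, 4.1]
gripper_width: 36.5
gripper_force: 2.6
```

Emit:
arm_command(motion=[{"offset":[0,0,0],"spin":0},{"offset":[0,0,0],"spin":0}])

```text
time_s: 7.68
ee_pos: [465.8, 1.1, 87.7]
ee_rot: [-180.0, -0.0, 86.6]
force: [-3.6, 0.5, 5.1]
gripper_width: 36.6
gripper_force: 2.5
```

Emit:
arm_command(motion=[{"offset":[0,0,0.002],"spin":0},{"offset":[0,0,0.0015],"spin":0},{"offset":[0,0,0],"spin":0},{"offset":[0,0,0],"spin":0}])

```text
time_s: 8.18
ee_pos: [465.9, 1.1, 84.4]
ee_rot: [180.0, -0.0, 86.6]
force: [-3.4, -0.3, 5.6]
gripper_width: 36.8
gripper_force: 3.2
```

Emit:
arm_command(motion=[{"offset":[0.004,0,0],"spin":0},{"offset":[0.004,0,0],"spin":0},{"offset":[0.003,0,0],"spin":0},{"offset":[0.003,0,0],"spin":0},{"offset":[0,0,0],"spin":0}])

```text
time_s: 8.8
ee_pos: [468.5, 13.8, 84.9]
ee_rot: [179.8, 0.1, 86.7]
force: [-1.2, -5.3, 5.7]
gripper_width: 36.7
gripper_force: 3.7
```

Emit:
arm_command(motion=[{"offset":[0.003,0,0],"spin":0},{"offset":[0.003,0,0],"spin":0},{"offset":[0,0,0],"spin":0}])

```text
time_s: 9.18
ee_pos: [468.8, 19.8, 84.9]
ee_rot: [179.8, 0.1, 86.7]
force: [-1.3, -5.6, 5.7]
gripper_width: 36.5
gripper_force: 3.8
```

Emit:
arm_command(motion=[{"offset":[0.006,0,0],"spin":0},{"offset":[0.006,0,0],"spin":0},{"offset":[0.006,0,0],"spin":0},{"offset":[0.006,0,0],"spin":0},{"offset":[0,0,0],"spin":0}])

```text
time_s: 9.8
ee_pos: [470.1, 44.2, 84.9]
ee_rot: [179.8, 0.1, 86.7]
force: [-1.5, -4.5, 6.2]
gripper_width: 36.4
gripper_force: 3.5
```

Emit:
arm_command(motion=[{"offset":[0.003,0,0],"spin":0},{"offset":[0.003,0,0],"spin":0},{"offset":[0,0,0],"spin":0}])

```text
time_s: 10.18
ee_pos: [470.3, 46.8, 85.0]
ee_rot: [179.8, 0.5, 86.8]
force: [-1.5, -18.3, 8.0]
gripper_width: 36.5
gripper_force: 11.2
```

Emit:
arm_command(motion=[{"offset":[0,0,-0.006],"spin":0},{"offset":[0,0,-0.008],"spin":0},{"offset":[-0.008,0,0],"spin":0},{"offset":[0,0,-0.04],"spin":0},{"offset":[0,0,-0.04],"spin":0}])

```text
time_s: 10.8
ee_pos: [469.3, 43.0, 178.8]
ee_rot: [179.9, -0.0, 86.5]
force: [0.8, -0.3, -0.5]
gripper_width: 36.4
gripper_force: 0.0
```

Emit:
arm_command(motion=[{"offset":[-0.03,0,0],"spin":0},{"offset":[-0.02,0,0],"spin":0},{"offset":[0,0,0],"spin":0},{"offset":[0,0,0],"spin":0}])

```text
time_s: 11.3
ee_pos: [466.1, -6.5, 177.7]
ee_rot: [179.9, -0.0, 86.6]
force: [0.5, 0.2, 0.5]
gripper_width: 36.5
gripper_force: 0.0
```

```bash
python3 - <<'E'
from h import *
st=env.state(); print(st['time_s'],st['ee_pos'],st['force'])
im,D=env.grab_frame('wrist'); cv2.imwrite('pics/w3.png',im); D=D.astype(float)
m=env.camera_model('wrist'); v,u=np.mgrid[:384,:512]
T=(np.stack([(u-m['cx'])/m['fx']*D,(v-m['cy'])/m['fy']*D,D,np.ones_like(D)],-1)@np.array(m['hand_eye']).T)[...,:3]
W=T@R.from_euler('xyz',st['ee_rot'],degrees=True).as_matrix().T+st['ee_pos']; Z=W[...,2]; ok=(D>0)
for n,(zl,zh,xl,xh,yl,yh) in {'handle':(94,106,10,100,0,45),'catch':(65,86,15,95,-37,-17),'lid':(45,70,20,150,60,110)}.items():
    k=ok&(Z>zl)&(Z<zh)&(T[...,0]>xl)&(T[...,0]<xh)&(T[...,1]>yl)&(T[...,1]<yh); q=W[k]
    if len(q): print(n,len(q),(q.min(0)/2+q.max(0)/2).round(1),np.median(Z[k]).round(1))
E
```

```text
11.3 [466.05810306  -6.45803283 177.65211018] [0.51306739 0.19441759 0.53769933]
handle 344 [495.7  71.6  98. ] 99.2
catch 2021 [442.3  47.3  79.2] 79.7
lid 8327 [556.2  73.4  53.3] 53.3
```

View pics/w3.png

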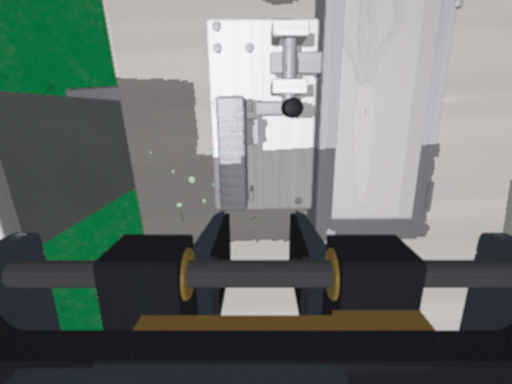

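The handle is now at (292,107), about 39.5 mm further along. The catch top is back at 79.7 mm, the lid is flat at 53 mm, and the arm is clear.

```bash
python3 -c "
from workcell import env
print(env.job_done())"
```

```text
the job is handed in; nothing more can be done
None
```

The lid is shut, the bolt is home (handle measured about 39.5 mm along its 40 mm travel), the catch is back up at its starting height behind it, and the arm is clear; the job is handed in, but no verdict came back.

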